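# Sweep the loose portions into the tidy corral

### The job

Clear the bar: with your fingertips, sweep the two sugar sachets and the cream portion cup across the worktop into the open side of the wooden three-sided corral, until each lies completely inside it, the sachets flat and the cup upright. Only push them along the surface, steadily: do not pick them up or flick them, and leave the two shakers and the sugar bowl standing where they are.

Things in the scene. Friction and masses are not known exactly. Their poses are not given: they have to be found in the camera images.
- corral: light wooden three-sided rail, brass corner straps, fixed, no floor (bare worktop inside). Inside 250 mm wide, 130 mm deep; walls 10 mm thick, 35 mm high. Origin on the worktop, middle of the open side; x along the open side, y into the corral (inside x -125 to 125, y 0 to 130 mm). The open side faces the robot's right (world -y) within 0.3 rad; the litter lies on that side
- red_sachet: sugar sachet, a flat white stick with a red end, 22 x 62 x 8 mm, about 12 g, lying flat and loose on the worktop; origin at the centre of its underside, its y along its 62 mm length, z up. It starts with its length within 0.5 rad of world x
- green_sachet: sugar sachet, a flat white stick with a green end, 22 x 62 x 8 mm, about 12 g, lying flat and loose on the worktop; origin at the centre of its underside, its y along its 62 mm length, z up. It starts with its length within 0.5 rad of world x
- creamer: small round coffee cream portion cup standing upright, foil lid on top, 39 mm across at the lid, 19 mm tall, tapering to a narrower foot, about 18 g, loose; origin on the worktop; the cup's middle lies 4.5 mm from it along its +x, and a thin pull tab that yields to touch reaches 24 mm along its -x; z up
- red_sachet_end0 (a point): middle of the short end of the red-ended sachet at y = -31 mm in its frame, 4 mm above its underside
- red_sachet_end1 (a point): middle of the short end of the red-ended sachet at y = +31 mm in its frame, 4 mm above its underside
- green_sachet_end0 (a point): middle of the short end of the green-ended sachet at y = -31 mm in its frame, 4 mm above its underside
- green_sachet_end1 (a point): middle of the short end of the green-ended sachet at y = +31 mm in its frame, 4 mm above its underside
- salt: glass salt shaker with grey cap, 44 mm across, 90 mm tall, loose, upright; origin at the centre of its underside. A bystander: leave it alone
- pepper: glass pepper shaker with grey cap, 44 mm across, 90 mm tall, loose, upright; origin at the centre of its underside. A bystander: leave it alone
- sugar_bowl: white porcelain sugar bowl with knobbed lid, 67 mm across, 74 mm tall, loose, upright; origin at the centre of its underside. A bystander: leave it alone

How it is judged:
By the outcome, as a careful person would: the job done as asked, in the order asked, and still so for the second after the job is handed in, with the robot touching nothing.
It also fails if it takes over 72 s, if anything falls off the work surface, if the arm or the gripper's body presses on something with over 40 N, if the wrist force passes 120 N, or if a joint passes its speed limit or range.

### The arm

A 6-joint arm with a two-finger parallel gripper is mounted at the origin on a cart in front of the work surface, level with it; the furniture and walls round the work are solid. World frame = base frame: x ahead of the robot, y to its left, z up, the work surface at z = 0. Lengths are in m, angles in rad, forces in N, time in s.
With the tool pointing down it reaches from about 0.25 to 0.775 m from the base axis. Payload 4 kg.
Tool frame: the origin (TCP) lies at the very end of the fingers, on their centre line; the grasp point (between the pads) lies 19 mm behind it; z points along the fingers, y is the line along which they close (so a half turn about z gives the same grasp; the last joint's range is limited). The gripper opens to 94 mm and grips with 3 to 60 N. Pads are 16 mm wide; open, the fingers measure 119 mm over their backs; the gripper's body (75 mm by 177 mm) begins 78 mm behind the grasp point.
Start: joints at [-1.342, 0.087, 1.371, -0, 1.684, -0.103], TCP at [0.179, -0.52, 0.206] pointing down, gripper open.
Joint ranges: [-3.1, 3.1], [-0.76, 2.03], [0.27, 2.55], [-1.08, 4.22], [0.17, 2.65], [-2.57, 2.57]. Speed limits (rad/s): [2.79, 2.79, 3.14, 3.14, 3.14, 3.14].

### API

Orientations are given as a unit quaternion [x, y, z, w].
In Python, from station import telemetry, read_camera, camera_info, ctrl, nets gives the robot as it stands.
- The arm moves only by the tool apply_moves, never from a script. Its argument "plan" is a list of rows, each an object with "dp": the shift along the world's x, y, z in cm, a list of three; "delta_rot": the turn, a rotation vector about the world's x, y, z in degrees, a list of three; "fingers": the finger opening in cm, from 0 to 9.4. In form: [{"dp": [dx, dy, dz], "delta_rot": [rx, ry, rz], "fingers": fingers}, ...]. A call has 1 to 8 rows; each row shifts and turns the commanded pose from where the row before left it; what a row does not reach is not made up. A row lasts 1/10 s, in which the tool goes at most 50 mm and 8.59 degrees, less where a joint would pass 70% of its speed; a pose out of reach is approached as far as the arm can. A call is refused whole if a number of a shift passes 5 or a number of a turn 8.59, either way. A call with a gripper value outside its range is refused whole. The fingers move at their own pace and stop on an object; "grip_force" is the grip in N (left out, the last holds). Time passes only in rows, so rows that do not move let the fingers close. It gives the time, the measured TCP pose, the force, the opening and the grip force at its end, in the units of the state.
- telemetry.state(): the state, without advancing time (a new reading comes with each control period).
- read_camera(name): name is "side" or "top"; returns (picture, depth): 384x512x3 uint8, red, green, blue; 384x512 float32, m along the optical axis (not along the pixel's ray), 0 where there is no reading.
- camera_info(name): a dict with "intrinsics" (3x3 intrinsics, pixels), "k1" (the pictures are not rectified: a ray, as slopes to the right and down, at radius r is drawn at 1 + k1 r^2 times it, then the intrinsics apply), "eye" and "orientation" of the camera in the world. Camera axes: x right, y down, z forward; pixel columns grow to the right and rows downward; lengths in m; the calibration is good to about 2 mm. A picture is of the moment at which its call begins. camera_info takes no time and is no camera call.
- ctrl.finish_job(): hands the job in; it is judged then, once.
Trained networks look in the newest picture that a camera, given by its name, has taken for a name from the list of things; names that differ only in an ending like _2 or _b are one class to them, and where a whole thing is asked for, a point or a joint stands for the part that bears it (a point fixed in the world has none). Each returns a list of dicts, best first, with "confidence" (0 to 1); they miss things now and then, are a little off and sometimes report something else, mostly with a low value. They report only what shows in the picture. A call takes as long as a camera call.
- nets.boxes_of(camera, thing): "centre" ([column, row] as shares, 0 to 1, of the picture: columns of its width, rows of its height, amid what is visible of it).
- nets.place_of(camera, thing): "centre" ([column, row] as shares, 0 to 1, of the picture: columns of its width, rows of its height: a listed point, or the origin of a listed thing).
The state is a dict: "clock": time; "joint_pos": joint angles; "joint_vel": joint speeds; "tau": joint torques, N m; "tcp_pos": TCP position; "tcp_rot": TCP orientation; "wrist_force": force on the tool from outside, world axes, zero at the start; "ft_torque": the same for the moment, N m; "gripper_width": opening from 0.0 (shut) to 1.0 (fully open); "grasp_force": force on a finger pad.
Only numpy, scipy, OpenCV 4.12 (cv2) and the standard library are available. Lean on these libraries where they do the work, as an engineer would, in place of code of your own. Each camera call takes 0.05 s, during which the arm holds its last target. There are 200 camera calls.

## Working session

There is one attempt and no reset: what is moved stays moved. The work goes in short steps, Python scripts to look and compute and a tool call to move; the robot and the scene stay as the last step left them, time stands still between calls to the robot, and variables do not carry over. Pictures are saved under pics/ and viewed, at most 10 in all, crops included, and the job is handed in when it is done.

Besides the shell and the picture viewer there is one more tool, called after "Emit:" as name([rows], argument=value, ...), one row to a line, values as JSON. apply_moves: Moves the arm, as the interface text tells. Its arguments: {"type":"object","properties":{"plan":{"type":"array"},"grip_force":{"type":"number"}},"required":["plan"]}

```bash
mkdir -p pics; ls; cat > h.py <<'E'
import numpy as np, cv2
from station import telemetry, read_camera, camera_info, ctrl, nets
from scipy.spatial.transform import Rotation as R
def cam(n):
    i=camera_info(n); K=np.array(i["intrinsics"]); o=np.array(i["orientation"])
    M=o if o.shape==(3,3) else R.from_quat(o).as_matrix()
    return K,i["k1"],np.array(i["eye"]),M
def ray(n,u,v):
    K,k1,e,M=cam(n); d=np.array([(u-K[0,2])/K[0,0],(v-K[1,2])/K[1,1]]); s=d.copy()
    for _ in range(20): s=d/(1+k1*(s@s))
    return e,M@np.array([s[0],s[1],1])
def onz(n,u,v,z=0.):
    e,d=ray(n,u,v); return e+d*(z-e[2])/d[2]
def proj(n,p):
    K,k1,e,M=cam(n); c=M.T@(np.array(p)-e); s=c[:2]/c[2]; s=s*(1+k1*(s@s))
    return K[0,0]*s[0]+K[0,2],K[1,1]*s[1]+K[1,2]
Z=dict(corral=0,red_sachet=0,green_sachet=0,creamer=0,salt=0,pepper=0,sugar_bowl=0,red_sachet_end0=.004,red_sachet_end1=.004,green_sachet_end0=.004,green_sachet_end1=.004)
def find(n,t):
    return [(np.round(onz(n,x["centre"][0]*512,x["centre"][1]*384,Z[t])[:2]*1000),np.round(np.array(x["centre"])*[512,384]),round(x["confidence"],2)) for x in nets.place_of(n,t)[:2]]
def snap(n,f):
    p,d=read_camera(n); cv2.imwrite("pics/"+f,cv2.resize(p[:,:,::-1],(768,576))); return p,d
E
python3 - <<'E'
from h import *
for n in("top","side"):
    p,d=snap(n,n+"0.png"); np.save(n+"0.npy",p)
    print(n,camera_info(n)["eye"])
    for t in Z: print(t,find(n,t))
print(telemetry.state()["tcp_pos"],telemetry.state()["tcp_rot"],telemetry.state()["clock"])
E
```

```text
pics
top [ 0.55889509 -0.10953672  0.98802152]
corral []
red_sachet [(array([587.,   4.]), array([221., 202.]), 0.54)]
green_sachet [(array([ 484., -230.]), array([310., 238.]), 0.64)]
creamer [(array([ 651., -138.]), array([273., 176.]), 0.7), (array([ 436., -429.]), array([387., 255.]), 0.25)]
salt [(array([ 441., -417.]), array([383., 253.]), 0.76)]
pepper [(array([762.,  50.]), array([203., 138.]), 0.75)]
sugar_bowl [(array([ 587., -375.]), array([364., 198.]), 0.87), (array([ 512., -235.]), array([312., 228.]), 0.46)]
red_sachet_end0 [(array([565.,   2.]), array([222., 210.]), 0.76), (array([616.,  10.]), array([218., 191.]), 0.64)]
red_sachet_end1 [(array([565.,   2.]), array([222., 210.]), 0.76), (array([616.,  10.]), array([218., 191.]), 0.64)]
green_sachet_end0 [(array([ 506., -239.]), array([313., 230.]), 0.79), (array([ 467., -218.]), array([306., 245.]), 0.54)]
green_sachet_end1 [(array([ 506., -239.]), array([313., 230.]), 0.79), (array([ 467., -218.]), array([306., 245.]), 0.54)]
side [-0.13378607 -0.91329662  1.13117434]
corral []
red_sachet [(array([ 515., -230.]), array([258., 244.]), 0.57), (array([ 585., -373.]), array([309., 260.]), 0.44)]
green_sachet [(array([ 483., -226.]), array([249., 249.]), 0.56)]
creamer [(array([ 646., -126.]), array([266., 205.]), 0.56)]
salt [(array([ 437., -411.]), array([282., 297.]), 0.74), (array([ 498., -239.]), array([256., 249.]), 0.3)]
pepper [(array([780.,  51.]), array([259., 160.]), 0.51)]
sugar_bowl [(array([ 587., -380.]), array([311., 261.]), 0.89)]
red_sachet_end0 []
red_sachet_end1 []
green_sachet_end0 [(array([ 505., -238.]), array([257., 246.]), 0.49)]
green_sachet_end1 [(array([ 505., -238.]), array([257., 246.]), 0.49)]
[ 0.17915628 -0.52001024  0.20550647] [ 9.86273252e-01  1.65121383e-01 -3.28733388e-06  3.31033247e-05] 1.2
```

View pics/top0.png

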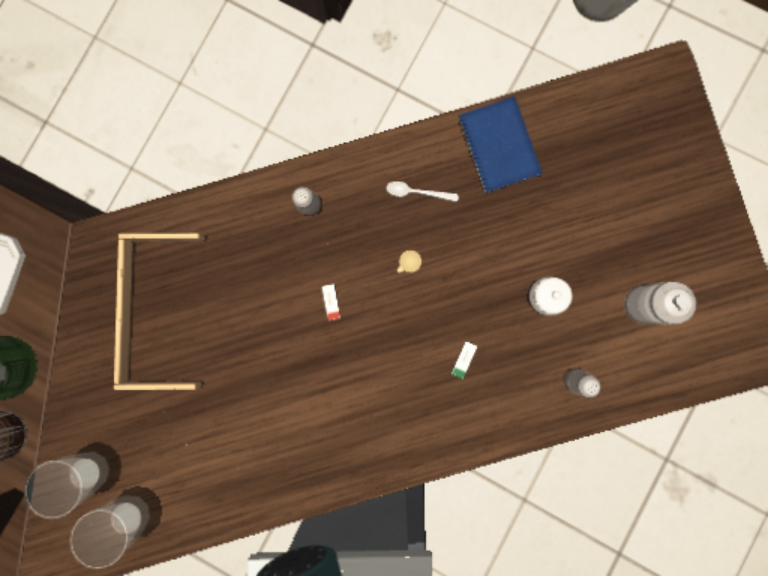

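View pics/side0.png

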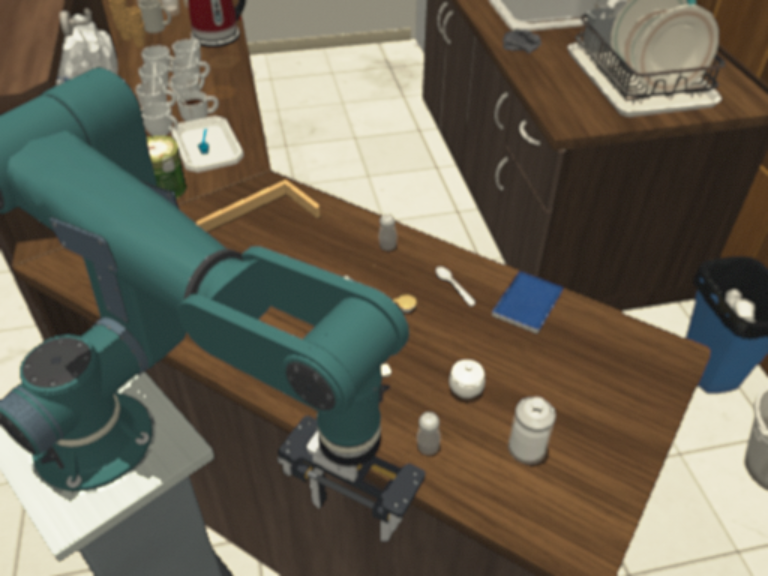

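The top view shows the corral on the left, with its outer corners at about (120,236) and (117,387) and its wall ends at (205,237) and (201,386). The red sachet is at (331,302), the cup at (410,262) with its tab toward the lower left, and the green sachet at (464,360). The pepper is at (307,200), the salt at (583,384) and the bowl at (551,297). The side view shows the arm at the near right.

```bash
python3 - <<'E'
from h import *
f=lambda u,v,z:np.round(onz("top",u/1.5,v/1.5,z)[:2]*1000)
for q in [(120,236),(117,387),(205,237),(201,386)]: print("corral",f(*q,.035))
p=np.load("top0.npy")
hsv=cv2.cvtColor(p,cv2.COLOR_RGB2HSV)
for nm,c,r in(("red",(221,201),22),("green",(310,240),22),("cream",(273,175),16)):
    s=p[c[1]-r:c[1]+r,c[0]-r:c[0]+r].astype(int); m=(s.sum(2)>330)|((s.max(2)-s.min(2)>60)&(s.max(2)>110))
    if nm=="green": m|=(s[:,:,1]>s[:,:,0]+15)
    k,l,st,_=cv2.connectedComponentsWithStats(m.astype(np.uint8)); i=1+np.argmax(st[1:,4])
    ys,xs=np.where(l==i); z=.019 if nm=="cream" else .008
    pts=np.array([onz("top",x+c[0]-r+.5,y+c[1]-r+.5,z)[:2]*1000 for x,y in zip(xs,ys)]).astype(np.float32)
    print(nm,len(xs),cv2.minAreaRect(pts),pts.mean(0))
    if nm=="cream": print(pts.min(0),pts.max(0))
for h in((303,190),(590,388),(551,296)): print(f(*h,.09), f(*h,.074))
E
```

```text
corral [711. 365.]
corral [451. 368.]
corral [705. 217.]
corral [449. 225.]
red 214 ((586.4959716796875, 4.233022689819336), (63.66962814331055, 23.78143882751465), 9.193507194519043) [587.0143     4.148758]
green 216 ((480.2703857421875, -228.12042236328125), (23.16826629638672, 63.166419982910156), 64.09403228759766) [ 480.41364 -228.17381]
cream 199 ((654.07958984375, -136.9058380126953), (39.390724182128906, 36.98802185058594), 88.40045928955078) [ 653.21686 -137.24478]
[ 635.4379  -156.74088] [ 672.7499   -116.711975]
[770.  37.] [774.  39.]
[ 439. -413.] [ 437. -419.]
[ 586. -360.] [ 586. -364.]
```

Emit:
apply_moves([
  {"dp": [2.9, 3.4, 0], "delta_rot": [0, 0, 8.5], "fingers": 2.5},
  {"dp": [2.9, 3.4, 0], "delta_rot": [0, 0, 8.5], "fingers": 2.5},
  {"dp": [2.9, 3.4, 0], "delta_rot": [0, 0, 8.5], "fingers": 2.5},
  {"dp": [2.9, 3.4, 0], "delta_rot": [0, 0, 8.5], "fingers": 2.5},
  {"dp": [2.9, 3.4, 0], "delta_rot": [0, 0, 8.5], "fingers": 2.5},
  {"dp": [2.9, 3.4, 0], "delta_rot": [0, 0, 8.5], "fingers": 2.5},
  {"dp": [2.9, 3.4, 0], "delta_rot": [0, 0, 8.5], "fingers": 2.5},
  {"dp": [2.9, 3.4, 0], "delta_rot": [0, 0, 8.5], "fingers": 2.5},
])

```text
clock: 2.0
tcp_pos: [0.4121, -0.2465, 0.2058]
tcp_rot: [0.723, 0.691, 0.0, 0.0]
wrist_force: [1.3, -1.0, 0.0]
gripper_width: 0.359
grasp_force: 0.0
```

Emit:
apply_moves([
  {"dp": [2.9, 3.35, 0], "delta_rot": [0, 0, 2.6], "fingers": 2.5},
  {"dp": [2.9, 3.35, 0], "delta_rot": [0, 0, 0], "fingers": 2.5},
  {"dp": [2.9, 3.35, 0], "delta_rot": [0, 0, 0], "fingers": 2.5},
  {"dp": [2.9, 3.35, -2], "delta_rot": [0, 0, 0], "fingers": 2.5},
  {"dp": [2.9, 3.35, -2], "delta_rot": [0, 0, 0], "fingers": 2.5},
  {"dp": [2.9, 3.35, -2], "delta_rot": [0, 0, 0], "fingers": 2.5},
  {"dp": [0, 0, -4.5], "delta_rot": [0, 0, 0], "fingers": 2.5},
  {"dp": [0, 0, -4.5], "delta_rot": [0, 0, 0], "fingers": 2.5},
])

```text
clock: 2.8
tcp_pos: [0.5868, -0.0456, 0.055]
tcp_rot: [0.708, 0.706, 0.001, 0.001]
wrist_force: [-0.2, 0.1, -0.5]
gripper_width: 0.267
grasp_force: 0.0
```

Emit:
apply_moves([
  {"dp": [0, 0, -3], "delta_rot": [0, 0, 0], "fingers": 2.5},
  {"dp": [0, 0, -1.5], "delta_rot": [0, 0, 0], "fingers": 2.5},
  {"dp": [0, 0, -0.5], "delta_rot": [0, 0, 0], "fingers": 2.5},
])

```text
clock: 3.1
tcp_pos: [0.584, -0.0469, 0.0036]
tcp_rot: [0.71, 0.705, -0.001, -0.001]
wrist_force: [-0.6, -0.1, -0.2]
gripper_width: 0.263
grasp_force: 0.0
```

Emit:
apply_moves([
  {"dp": [0, 0.7, 0.1], "delta_rot": [0, 0, 0], "fingers": 2.5},
  {"dp": [0, 0.8, 0], "delta_rot": [0, 0, 0], "fingers": 2.5},
  {"dp": [0, 0.8, 0], "delta_rot": [0, 0, 0], "fingers": 2.5},
  {"dp": [0, 0.8, 0], "delta_rot": [0, 0, 0], "fingers": 2.5},
  {"dp": [0, 0.8, 0], "delta_rot": [0, 0, 0], "fingers": 2.5},
  {"dp": [0, 0.8, 0], "delta_rot": [0, 0, 0], "fingers": 2.5},
  {"dp": [0, 0.8, 0], "delta_rot": [0, 0, 0], "fingers": 2.5},
  {"dp": [0, 0.8, 0], "delta_rot": [0, 0, 0], "fingers": 2.5},
])

```text
clock: 3.9
tcp_pos: [0.5851, 0.0168, 0.0065]
tcp_rot: [0.709, 0.705, 0.0, -0.0]
wrist_force: [0.3, -0.6, -0.1]
gripper_width: 0.266
grasp_force: 0.1
```

```bash
python3 - <<'E'
from h import *
p,d=read_camera("top"); c=p[130:250,170:290]; cv2.imwrite("pics/a.png",cv2.resize(c[:,:,::-1],(480,480)))
print(proj("top",telemetry.state()["tcp_pos"]))
E
```

```text
(np.float64(215.36439493186305), np.float64(202.38096261222455))
```

View pics/a.png

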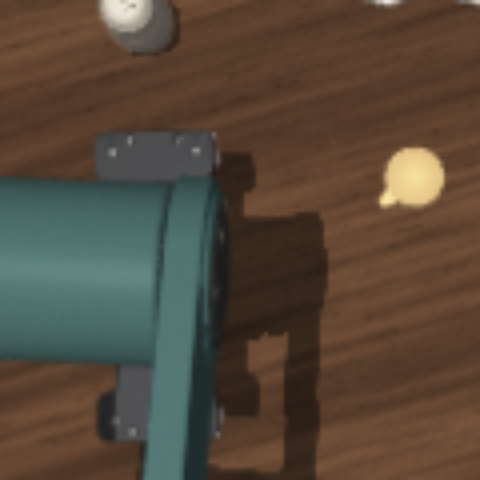

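The arm hides the sachet from the top camera in this crop; only the cup at (415,178) and the pepper at (135,15) show. The tip is at 6.5 mm, high for an 8 mm sachet, so I'll lower it a little while pushing.

Emit:
apply_moves([
  {"dp": [0, 0.5, -0.2], "delta_rot": [0, 0, 0], "fingers": 2.5},
  {"dp": [0, 1, 0], "delta_rot": [0, 0, 0], "fingers": 2.5},
  {"dp": [0, 1.2, 0], "delta_rot": [0, 0, 0], "fingers": 2.5},
  {"dp": [0, 1.2, 0], "delta_rot": [0, 0, 0], "fingers": 2.5},
  {"dp": [0, 1.2, 0], "delta_rot": [0, 0, 0], "fingers": 2.5},
  {"dp": [0, 1.2, 0], "delta_rot": [0, 0, 0], "fingers": 2.5},
  {"dp": [0, 1.2, 0], "delta_rot": [0, 0, 0], "fingers": 2.5},
  {"dp": [0, 1.2, 0], "delta_rot": [0, 0, 0], "fingers": 2.5},
])

```text
clock: 4.75
tcp_pos: [0.5852, 0.1041, 0.0045]
tcp_rot: [0.709, 0.705, 0.0, 0.0]
wrist_force: [0.5, -1.2, -0.6]
gripper_width: 0.262
grasp_force: 0.0
```

```bash
python3 - <<'E'
from h import *
p,d=snap("side","b.png")
read_camera("top")
for n in("side","top"):
  for t in("red_sachet","red_sachet_end0"): print(n,t,find(n,t))
E
```

```text
side red_sachet [(array([588., 135.]), array([202., 172.]), 0.53)]
side red_sachet_end0 [(array([618., 122.]), array([211., 170.]), 0.55), (array([568., 126.]), array([199., 175.]), 0.45)]
top red_sachet []
top red_sachet_end0 []
```

View pics/b.png

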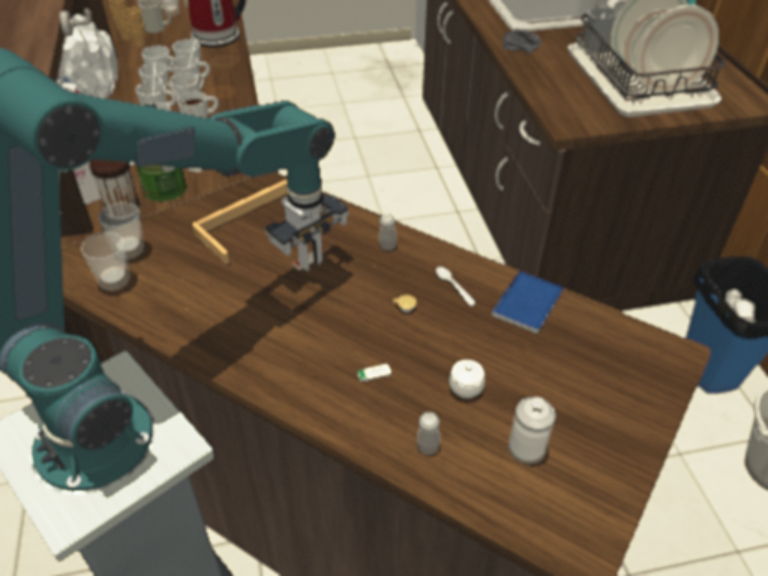

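The side view shows the fingers at (310,250). The networks place the sachet just in front of them at (588,~130) mm, roughly square to the push, so I'll keep pushing.

Emit:
apply_moves([
  {"dp": [0, 0.8, 0], "delta_rot": [0, 0, 0], "fingers": 2.5},
  {"dp": [0, 1.2, 0], "delta_rot": [0, 0, 0], "fingers": 2.5},
  {"dp": [0, 1.2, 0], "delta_rot": [0, 0, 0], "fingers": 2.5},
  {"dp": [0, 1.2, 0], "delta_rot": [0, 0, 0], "fingers": 2.5},
  {"dp": [0, 1.2, 0], "delta_rot": [0, 0, 0], "fingers": 2.5},
  {"dp": [0, 1.2, 0], "delta_rot": [0, 0, 0], "fingers": 2.5},
  {"dp": [0, 1.2, 0], "delta_rot": [0, 0, 0], "fingers": 2.5},
  {"dp": [0, 1.2, 0], "delta_rot": [0, 0, 0], "fingers": 2.5},
])

```text
clock: 5.85
tcp_pos: [0.5851, 0.1962, 0.0045]
tcp_rot: [0.709, 0.705, 0.0, 0.0]
wrist_force: [-0.1, 0.2, 0.2]
gripper_width: 0.264
grasp_force: 0.1
```

Emit:
apply_moves([
  {"dp": [0, 1.2, 0], "delta_rot": [0, 0, 0], "fingers": 2.5},
  {"dp": [0, 1.2, 0], "delta_rot": [0, 0, 0], "fingers": 2.5},
  {"dp": [0, 1.2, 0], "delta_rot": [0, 0, 0], "fingers": 2.5},
  {"dp": [0, 1.2, 0], "delta_rot": [0, 0, 0], "fingers": 2.5},
  {"dp": [0, 1.2, 0], "delta_rot": [0, 0, 0], "fingers": 2.5},
  {"dp": [0, 1.2, 0], "delta_rot": [0, 0, 0], "fingers": 2.5},
  {"dp": [0, 1, 0], "delta_rot": [0, 0, 0], "fingers": 2.5},
  {"dp": [0, 0.6, 0], "delta_rot": [0, 0, 0], "fingers": 2.5},
])

```text
clock: 6.65
tcp_pos: [0.5851, 0.2841, 0.0045]
tcp_rot: [0.709, 0.705, 0.0, 0.0]
wrist_force: [-0.5, -0.1, -0.0]
gripper_width: 0.267
grasp_force: 0.1
```

Emit:
apply_moves([
  {"dp": [0, -1.5, 0], "delta_rot": [0, 0, 0], "fingers": 2.5},
  {"dp": [0, -1.5, 3], "delta_rot": [0, 0, 0], "fingers": 2.5},
  {"dp": [0, -3, 3.5], "delta_rot": [0, 0, 0], "fingers": 2.5},
  {"dp": [-1, -4.5, 1.5], "delta_rot": [0, 0, -5], "fingers": 2.5},
  {"dp": [-1, -4.8, 0], "delta_rot": [0, 0, -5], "fingers": 2.5},
  {"dp": [-1, -4.8, 0], "delta_rot": [0, 0, -5], "fingers": 2.5},
  {"dp": [-1, -4.8, 0], "delta_rot": [0, 0, -5], "fingers": 2.5},
  {"dp": [-1, -4.8, 0], "delta_rot": [0, 0, -6], "fingers": 2.5},
])

```text
clock: 7.45
tcp_pos: [0.5338, -0.0172, 0.0847]
tcp_rot: [0.851, 0.525, -0.0, 0.0]
wrist_force: [0.7, -0.8, -0.1]
gripper_width: 0.266
grasp_force: 0.0
```

Emit:
apply_moves([
  {"dp": [-1.3, -4.8, 0], "delta_rot": [0, 0, 0], "fingers": 2.5},
  {"dp": [-1.3, -4.8, 0], "delta_rot": [0, 0, 0], "fingers": 2.5},
  {"dp": [-1.3, -4.8, 0], "delta_rot": [0, 0, 0], "fingers": 2.5},
  {"dp": [-1.3, -4.8, 0], "delta_rot": [0, 0, 0], "fingers": 2.5},
  {"dp": [-1.3, -4.8, 0], "delta_rot": [0, 0, 0], "fingers": 2.5},
  {"dp": [-0.6, -4.5, 0], "delta_rot": [0, 0, 0], "fingers": 2.5},
  {"dp": [0, -1, -3], "delta_rot": [0, 0, 0], "fingers": 2.5},
])

```text
clock: 8.15
tcp_pos: [0.4644, -0.3171, 0.0592]
tcp_rot: [0.852, 0.524, 0.001, 0.006]
wrist_force: [1.0, -0.5, -0.1]
gripper_width: 0.269
grasp_force: 0.0
```

```bash
python3 - <<'E'
from h import *
p,d=snap("top","c.png")
for n in("top",):
  for t in("red_sachet","red_sachet_end0","green_sachet","green_sachet_end0","creamer"): print(n,t,find(n,t))
E
```

```text
top red_sachet [(array([590., 308.]), array([108., 203.]), 0.6)]
top red_sachet_end0 [(array([621., 301.]), array([110., 192.]), 0.74), (array([562., 300.]), array([110., 214.]), 0.74)]
top green_sachet [(array([ 484., -226.]), array([308., 239.]), 0.58), (array([559., 307.]), array([108., 215.]), 0.57)]
top green_sachet_end0 [(array([ 461., -213.]), array([304., 247.]), 0.63), (array([626., 304.]), array([108., 190.]), 0.57)]
top creamer [(array([ 645., -135.]), array([272., 179.]), 0.68)]
```

View pics/c.png

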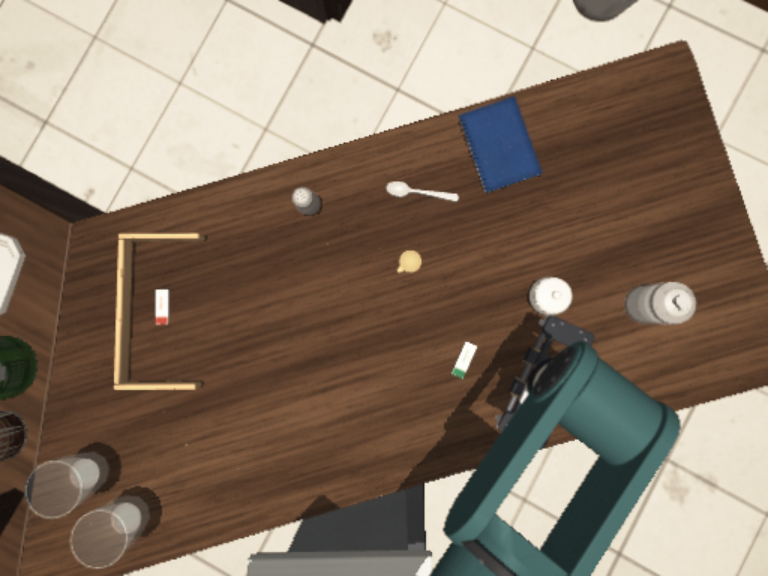

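The red sachet lies flat inside the corral at (162,306), parallel to the back wall. The green sachet is untouched at (464,360). The gripper went about 5 cm too far, close to the bowl but above it, so I'll move forward before lowering.

Emit:
apply_moves([
  {"dp": [0, 3, 0], "delta_rot": [0, 0, 0], "fingers": 2.5},
  {"dp": [0, 2.2, -1], "delta_rot": [0, 0, 0], "fingers": 2.5},
  {"dp": [0, 0, -2.5], "delta_rot": [0, 0, 0], "fingers": 2.5},
  {"dp": [0, 0, -1.4], "delta_rot": [0, 0, 0], "fingers": 2.5},
  {"dp": [0, 0, 0], "delta_rot": [0, 0, 0], "fingers": 2.5},
])

```text
clock: 8.95
tcp_pos: [0.4631, -0.2554, 0.004]
tcp_rot: [0.849, 0.528, -0.001, -0.002]
wrist_force: [-0.4, -0.0, -0.2]
gripper_width: 0.267
grasp_force: 0.0
```

Emit:
apply_moves([
  {"dp": [0.35, 0.7, 0], "delta_rot": [0, 0, 0], "fingers": 2.5},
  {"dp": [0.35, 0.7, 0], "delta_rot": [0, 0, 0], "fingers": 2.5},
  {"dp": [0.4, 0.8, 0], "delta_rot": [0, 0, 0], "fingers": 2.5},
  {"dp": [0.45, 0.9, 0], "delta_rot": [0, 0, 0], "fingers": 2.5},
  {"dp": [0.5, 1, 0], "delta_rot": [0, 0, 0], "fingers": 2.5},
  {"dp": [0.5, 1, 0], "delta_rot": [0, 0, 0], "fingers": 2.5},
  {"dp": [0.5, 1, 0], "delta_rot": [0, 0, 0], "fingers": 2.5},
  {"dp": [0.5, 1, 0], "delta_rot": [0, 0, 0], "fingers": 2.5},
])

```text
clock: 9.75
tcp_pos: [0.5001, -0.185, 0.0055]
tcp_rot: [0.85, 0.527, 0.0, -0.0]
wrist_force: [0.2, 0.1, 0.4]
gripper_width: 0.269
grasp_force: 0.0
```

Emit:
apply_moves([
  {"dp": [0.3, 1, 0], "delta_rot": [0, 0, 3.3], "fingers": 2.5},
  {"dp": [0.25, 1, 0], "delta_rot": [0, 0, 3.3], "fingers": 2.5},
  {"dp": [0.2, 1, 0], "delta_rot": [0, 0, 3.3], "fingers": 2.5},
  {"dp": [0.15, 1, 0], "delta_rot": [0, 0, 3.3], "fingers": 2.5},
  {"dp": [0.1, 1, 0], "delta_rot": [0, 0, 3.3], "fingers": 2.5},
  {"dp": [0, 1, 0], "delta_rot": [0, 0, 3.3], "fingers": 2.5},
  {"dp": [0, 1, 0], "delta_rot": [0, 0, 3.3], "fingers": 2.5},
  {"dp": [0, 1, 0], "delta_rot": [0, 0, 3.3], "fingers": 2.5},
])

```text
clock: 10.55
tcp_pos: [0.5098, -0.105, 0.0054]
tcp_rot: [0.706, 0.708, 0.0, -0.0]
wrist_force: [-0.1, -0.2, -0.4]
gripper_width: 0.264
grasp_force: 0.0
```

```bash
python3 - <<'E'
from h import *
for n in("top","side"):
  read_camera(n)
  for t in("green_sachet","green_sachet_end0"): print(n,t,find(n,t))
E
```

```text
top green_sachet []
top green_sachet_end0 []
side green_sachet [(array([506., -85.]), array([225., 219.]), 0.42)]
side green_sachet_end0 [(array([538., -72.]), array([230., 211.]), 0.47), (array([495., -56.]), array([216., 215.]), 0.4)]
```

Emit:
apply_moves([
  {"dp": [0, 0.8, -0.1], "delta_rot": [0, 0, 0], "fingers": 2.5},
  {"dp": [0, 1.2, 0], "delta_rot": [0, 0, 0], "fingers": 2.5},
  {"dp": [0, 1.2, 0], "delta_rot": [0, 0, 0], "fingers": 2.5},
  {"dp": [0, 1.2, 0], "delta_rot": [0, 0, 0], "fingers": 2.5},
  {"dp": [0, 1.2, 0], "delta_rot": [0, 0, 0], "fingers": 2.5},
  {"dp": [0, 1.2, 0], "delta_rot": [0, 0, 0], "fingers": 2.5},
  {"dp": [0, 1.2, 0], "delta_rot": [0, 0, 0], "fingers": 2.5},
  {"dp": [0, 1.2, 0], "delta_rot": [0, 0, 0], "fingers": 2.5},
])

```text
clock: 11.65
tcp_pos: [0.5096, -0.0129, 0.0045]
tcp_rot: [0.707, 0.707, 0.0, 0.0]
wrist_force: [0.1, 1.2, -0.4]
gripper_width: 0.265
grasp_force: 0.0
```

Emit:
apply_moves([
  {"dp": [0, 1.2, 0], "delta_rot": [0, 0, 0], "fingers": 2.5},
  {"dp": [0, 1.2, 0], "delta_rot": [0, 0, 0], "fingers": 2.5},
  {"dp": [0, 1.2, 0], "delta_rot": [0, 0, 0], "fingers": 2.5},
  {"dp": [0, 1.2, 0], "delta_rot": [0, 0, 0], "fingers": 2.5},
  {"dp": [0, 1.2, 0], "delta_rot": [0, 0, 0], "fingers": 2.5},
  {"dp": [0, 1.2, 0], "delta_rot": [0, 0, 0], "fingers": 2.5},
  {"dp": [0, 1.2, 0], "delta_rot": [0, 0, 0], "fingers": 2.5},
  {"dp": [0, 1.2, 0], "delta_rot": [0, 0, 0], "fingers": 2.5},
])

```text
clock: 12.45
tcp_pos: [0.5096, 0.083, 0.0045]
tcp_rot: [0.707, 0.707, 0.0, 0.0]
wrist_force: [-0.2, -0.2, -0.2]
gripper_width: 0.266
grasp_force: 0.0
```

Emit:
apply_moves([
  {"dp": [0, 1.2, 0], "delta_rot": [0, 0, 0], "fingers": 2.5},
  {"dp": [0, 1.2, 0], "delta_rot": [0, 0, 0], "fingers": 2.5},
  {"dp": [0, 1.2, 0], "delta_rot": [0, 0, 0], "fingers": 2.5},
  {"dp": [0, 1.2, 0], "delta_rot": [0, 0, 0], "fingers": 2.5},
  {"dp": [0, 1.2, 0], "delta_rot": [0, 0, 0], "fingers": 2.5},
  {"dp": [0, 1.2, 0], "delta_rot": [0, 0, 0], "fingers": 2.5},
  {"dp": [0, 1.2, 0], "delta_rot": [0, 0, 0], "fingers": 2.5},
  {"dp": [0, 1.2, 0], "delta_rot": [0, 0, 0], "fingers": 2.5},
])

```text
clock: 13.25
tcp_pos: [0.5096, 0.179, 0.0045]
tcp_rot: [0.707, 0.707, 0.0, 0.0]
wrist_force: [-1.3, 0.0, -0.6]
gripper_width: 0.269
grasp_force: 0.0
```

```bash
python3 - <<'E'
from h import *
for n in("top","side"):
  read_camera(n)
  for t in("green_sachet","green_sachet_end0"): print(n,t,find(n,t))
E
```

```text
top green_sachet []
top green_sachet_end0 []
side green_sachet [(array([503., 174.]), array([175., 178.]), 0.59)]
side green_sachet_end0 [(array([480., 214.]), array([163., 174.]), 0.56), (array([541., 217.]), array([177., 166.]), 0.38)]
```

Emit:
apply_moves([
  {"dp": [0, 1.2, 0], "delta_rot": [0, 0, 0], "fingers": 2.5},
  {"dp": [0, 1.2, 0], "delta_rot": [0, 0, 0], "fingers": 2.5},
  {"dp": [0, 1.2, 0], "delta_rot": [0, 0, 0], "fingers": 2.5},
  {"dp": [0, 1.2, 0], "delta_rot": [0, 0, 0], "fingers": 2.5},
  {"dp": [0, 1.2, 0], "delta_rot": [0, 0, 0], "fingers": 2.5},
  {"dp": [0, 1.2, 0], "delta_rot": [0, 0, 0], "fingers": 2.5},
  {"dp": [0, 1.2, 0], "delta_rot": [0, 0, 0], "fingers": 2.5},
  {"dp": [0, 1, 0], "delta_rot": [0, 0, 0], "fingers": 2.5},
])

```text
clock: 14.35
tcp_pos: [0.5096, 0.2732, 0.0045]
tcp_rot: [0.707, 0.707, 0.0, -0.0]
wrist_force: [0.4, -0.3, -0.1]
gripper_width: 0.27
grasp_force: 0.0
```

Emit:
apply_moves([
  {"dp": [0, -1.5, 0], "delta_rot": [0, 0, 0], "fingers": 2},
  {"dp": [0, -2, 3], "delta_rot": [0, 0, 0], "fingers": 2},
  {"dp": [0.5, -3, 3.5], "delta_rot": [0, 0, 0], "fingers": 2},
  {"dp": [1.4, -4.5, 1.5], "delta_rot": [0, 0, 0], "fingers": 2},
  {"dp": [1.4, -4.7, 0], "delta_rot": [0, 0, 0], "fingers": 2},
  {"dp": [1.4, -4.7, 0], "delta_rot": [0, 0, 0], "fingers": 2},
  {"dp": [1.4, -4.7, 0], "delta_rot": [0, 0, 0], "fingers": 2},
  {"dp": [1.4, -4.7, 0], "delta_rot": [0, 0, 0], "fingers": 2},
])

```text
clock: 15.15
tcp_pos: [0.5845, -0.0289, 0.0847]
tcp_rot: [0.707, 0.707, -0.0, 0.0]
wrist_force: [0.2, 1.2, 0.3]
gripper_width: 0.212
grasp_force: 0.0
```

Emit:
apply_moves([
  {"dp": [1.4, -4.7, 0], "delta_rot": [0, 0, 0], "fingers": 2},
  {"dp": [1.4, -4.7, 0], "delta_rot": [0, 0, 0], "fingers": 2},
  {"dp": [1.4, -4.7, 0], "delta_rot": [0, 0, 0], "fingers": 2},
  {"dp": [1.4, -3.8, 0], "delta_rot": [0, 0, 0], "fingers": 2},
  {"dp": [1.1, -3.6, 0], "delta_rot": [0, 0, 0], "fingers": 2},
  {"dp": [0, 0, -2], "delta_rot": [0, 0, 0], "fingers": 2},
])

```text
clock: 15.75
tcp_pos: [0.6533, -0.2485, 0.0674]
tcp_rot: [0.709, 0.705, 0.0, 0.004]
wrist_force: [0.9, 1.2, 1.1]
gripper_width: 0.212
grasp_force: 0.0
```

```bash
python3 - <<'E'
from h import *
p,d=snap("top","d.png")
for t in("green_sachet","green_sachet_end0","red_sachet_end0","creamer"): print(t,find("top",t))
E
```

```text
green_sachet [(array([513., 295.]), array([112., 232.]), 0.63)]
green_sachet_end0 [(array([487., 288.]), array([114., 242.]), 0.67), (array([533., 301.]), array([109., 225.]), 0.51)]
red_sachet_end0 [(array([562., 309.]), array([106., 214.]), 0.58), (array([616., 312.]), array([105., 194.]), 0.53)]
creamer [(array([ 650., -139.]), array([274., 177.]), 0.7)]
```

View pics/d.png

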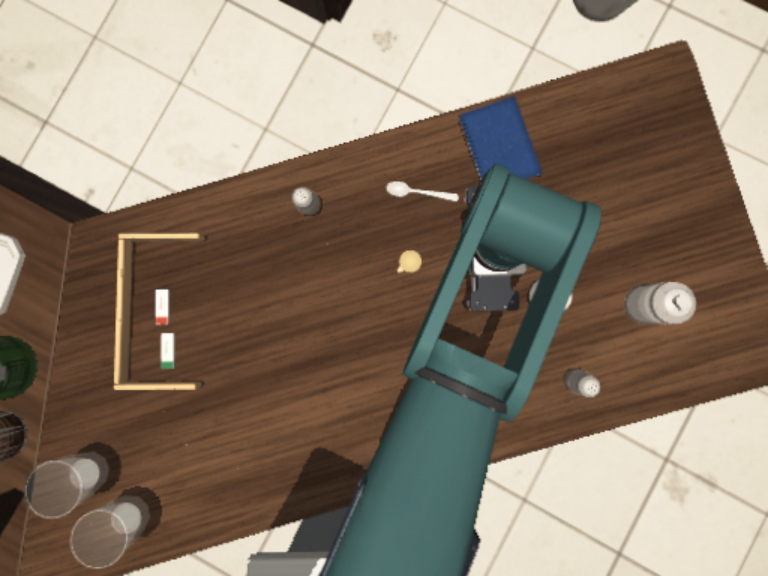

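Both sachets lie flat inside the corral, red at (162,306) and green at (167,351). The cup is untouched at (410,262) and the bystanders haven't moved. Next is the cup.

Emit:
apply_moves([
  {"dp": [0, 3.2, 0], "delta_rot": [0, 0, 0], "fingers": 2},
  {"dp": [0, 2.8, -1.5], "delta_rot": [0, 0, 0], "fingers": 2},
  {"dp": [0, 0, -3], "delta_rot": [0, 0, 0], "fingers": 2},
  {"dp": [0, 0, -1.2], "delta_rot": [0, 0, 0], "fingers": 2},
  {"dp": [0, 0, 0], "delta_rot": [0, 0, 0], "fingers": 2},
  {"dp": [0, 0.6, 0], "delta_rot": [0, 0, 0], "fingers": 2},
  {"dp": [0, 0.6, 0], "delta_rot": [0, 0, 0], "fingers": 2},
])

```text
clock: 16.7
tcp_pos: [0.6528, -0.1695, 0.0095]
tcp_rot: [0.707, 0.707, 0.001, 0.001]
wrist_force: [0.8, 0.4, 0.8]
gripper_width: 0.213
grasp_force: 0.0
```

Emit:
apply_moves([
  {"dp": [0, 0.6, 0], "delta_rot": [0, 0, 0], "fingers": 2},
  {"dp": [0, 0.6, 0], "delta_rot": [0, 0, 0], "fingers": 2},
  {"dp": [0, 0.6, 0], "delta_rot": [0, 0, 0], "fingers": 2},
  {"dp": [0, 0.7, 0], "delta_rot": [0, 0, 0], "fingers": 2},
  {"dp": [0, 0.8, 0], "delta_rot": [0, 0, 0], "fingers": 2},
  {"dp": [0, 0.8, 0], "delta_rot": [0, 0, 0], "fingers": 2},
  {"dp": [0, 0.8, 0], "delta_rot": [0, 0, 0], "fingers": 2},
  {"dp": [0, 0.8, 0], "delta_rot": [0, 0, 0], "fingers": 2},
])

```text
clock: 17.5
tcp_pos: [0.6516, -0.1113, 0.0075]
tcp_rot: [0.707, 0.707, 0.0, -0.0]
wrist_force: [-0.7, -0.7, 0.2]
gripper_width: 0.212
grasp_force: 0.1
```

```bash
python3 - <<'E'
from h import *
for n in("side","top"):
    p,d=read_camera(n); print(n,find(n,"creamer"))
    if n=="side": cv2.imwrite("pics/e.png",cv2.resize(p[120:280,170:330,::-1],(560,560)))
E
```

```text
side [(array([657., -73.]), array([257., 194.]), 0.45)]
top []
```

View pics/e.png

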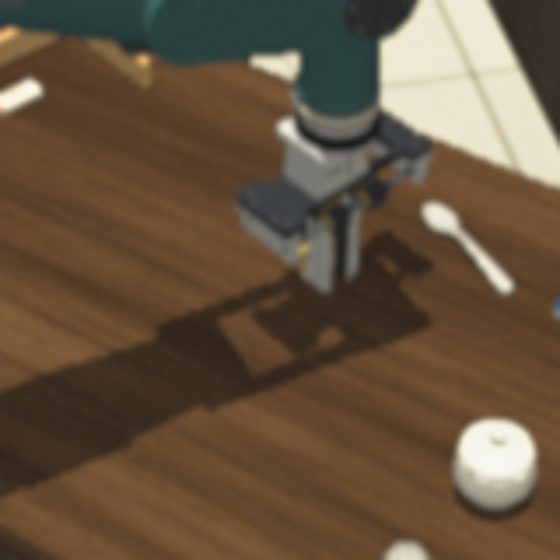

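The side crop shows the fingertips at (320,280), with a sliver of the cup just ahead of them at about (305,255). I'll keep going at a steady pace.

Emit:
apply_moves([
  {"dp": [-0.1, 0.6, 0], "delta_rot": [0, 0, 0], "fingers": 2},
  {"dp": [-0.1, 0.8, 0], "delta_rot": [0, 0, 0], "fingers": 2},
  {"dp": [-0.1, 1, 0], "delta_rot": [0, 0, 0], "fingers": 2},
  {"dp": [-0.1, 1, 0], "delta_rot": [0, 0, 0], "fingers": 2},
  {"dp": [-0.1, 1, 0], "delta_rot": [0, 0, 0], "fingers": 2},
  {"dp": [-0.1, 1, 0], "delta_rot": [0, 0, 0], "fingers": 2},
  {"dp": [0, 1, 0], "delta_rot": [0, 0, 0], "fingers": 2},
  {"dp": [0, 1, 0], "delta_rot": [0, 0, 0], "fingers": 2},
])

```text
clock: 18.5
tcp_pos: [0.6456, -0.037, 0.0075]
tcp_rot: [0.707, 0.707, 0.0, 0.0]
wrist_force: [1.2, 0.2, -0.2]
gripper_width: 0.212
grasp_force: 0.0
```

Emit:
apply_moves([
  {"dp": [0, 1, 0], "delta_rot": [0, 0, 0], "fingers": 2},
  {"dp": [0, 1, 0], "delta_rot": [0, 0, 0], "fingers": 2},
  {"dp": [0, 1, 0], "delta_rot": [0, 0, 0], "fingers": 2},
  {"dp": [0, 1, 0], "delta_rot": [0, 0, 0], "fingers": 2},
  {"dp": [0, 1, 0], "delta_rot": [0, 0, 0], "fingers": 2},
  {"dp": [0, 1, 0], "delta_rot": [0, 0, 0], "fingers": 2},
  {"dp": [0, 1, 0], "delta_rot": [0, 0, 0], "fingers": 2},
  {"dp": [0, 1, 0], "delta_rot": [0, 0, 0], "fingers": 2},
])

```text
clock: 19.3
tcp_pos: [0.6456, 0.0428, 0.0075]
tcp_rot: [0.707, 0.707, 0.0, 0.0]
wrist_force: [-0.9, -0.1, -0.4]
gripper_width: 0.214
grasp_force: 0.0
```

```bash
python3 - <<'E'
from h import *
for n in("side","top"):
    p,d=read_camera(n); print(n,find(n,"creamer"),find(n,"pepper"))
E
```

```text
side [(array([651.,  78.]), array([227., 173.]), 0.55)] [(array([776.,  39.]), array([261., 162.]), 0.72)]
top [] [(array([765.,  44.]), array([205., 136.]), 0.44)]
```

Emit:
apply_moves([
  {"dp": [0, 0.8, 0], "delta_rot": [0, 0, 0], "fingers": 2},
  {"dp": [0, 1, 0], "delta_rot": [0, 0, 0], "fingers": 2},
  {"dp": [0, 1, 0], "delta_rot": [0, 0, 0], "fingers": 2},
  {"dp": [0, 1, 0], "delta_rot": [0, 0, 0], "fingers": 2},
  {"dp": [0, 1, 0], "delta_rot": [0, 0, 0], "fingers": 2},
  {"dp": [0, 1, 0], "delta_rot": [0, 0, 0], "fingers": 2},
  {"dp": [0, 1, 0], "delta_rot": [0, 0, 0], "fingers": 2},
  {"dp": [0, 1, 0], "delta_rot": [0, 0, 0], "fingers": 2},
])

```text
clock: 20.4
tcp_pos: [0.6456, 0.1209, 0.0075]
tcp_rot: [0.707, 0.707, 0.0, 0.0]
wrist_force: [0.3, -0.4, 0.7]
gripper_width: 0.212
grasp_force: 0.0
```

Emit:
apply_moves([
  {"dp": [0.1, 1, 0], "delta_rot": [0, 0, 0], "fingers": 2},
  {"dp": [0.1, 1, 0], "delta_rot": [0, 0, 0], "fingers": 2},
  {"dp": [0.1, 1, 0], "delta_rot": [0, 0, 0], "fingers": 2},
  {"dp": [0.1, 1, 0], "delta_rot": [0, 0, 0], "fingers": 2},
  {"dp": [0.1, 1, 0], "delta_rot": [0, 0, 0], "fingers": 2},
  {"dp": [0.1, 1, 0], "delta_rot": [0, 0, 0], "fingers": 2},
  {"dp": [0, 1, 0], "delta_rot": [0, 0, 0], "fingers": 2},
  {"dp": [0, 1, 0], "delta_rot": [0, 0, 0], "fingers": 2},
])

```text
clock: 21.2
tcp_pos: [0.6517, 0.2008, 0.0075]
tcp_rot: [0.707, 0.707, 0.0, 0.0]
wrist_force: [-0.2, -0.1, -1.8]
gripper_width: 0.212
grasp_force: 0.0
```

Emit:
apply_moves([
  {"dp": [0, 1, 0], "delta_rot": [0, 0, 0], "fingers": 2},
  {"dp": [0, 1, 0], "delta_rot": [0, 0, 0], "fingers": 2},
  {"dp": [0, 1, 0], "delta_rot": [0, 0, 0], "fingers": 2},
  {"dp": [0, 0.8, 0], "delta_rot": [0, 0, 0], "fingers": 2},
  {"dp": [0, 0.6, 0], "delta_rot": [0, 0, 0], "fingers": 2},
  {"dp": [0, 0.4, 0], "delta_rot": [0, 0, 0], "fingers": 2},
  {"dp": [0, -0.8, 0], "delta_rot": [0, 0, 0], "fingers": 2},
  {"dp": [0, -1.5, 0], "delta_rot": [0, 0, 0], "fingers": 2},
])

```text
clock: 22.0
tcp_pos: [0.6515, 0.2248, 0.0074]
tcp_rot: [0.707, 0.708, -0.0, 0.0]
wrist_force: [0.9, 0.3, -0.2]
gripper_width: 0.212
grasp_force: 0.0
```

Emit:
apply_moves([
  {"dp": [0, -2, 2], "delta_rot": [0, 0, 0], "fingers": 2},
  {"dp": [0, -3, 3.5], "delta_rot": [0, 0, 0], "fingers": 2},
  {"dp": [-2, -4, 1.5], "delta_rot": [0, 0, 0], "fingers": 2},
  {"dp": [-2, -4.5, 0], "delta_rot": [0, 0, 0], "fingers": 2},
  {"dp": [-2, -4.5, 0], "delta_rot": [0, 0, 0], "fingers": 2},
  {"dp": [-2, -4.5, 0], "delta_rot": [0, 0, 0], "fingers": 2},
  {"dp": [-2, -4.5, 0], "delta_rot": [0, 0, 0], "fingers": 2},
  {"dp": [0, 0, 0], "delta_rot": [0, 0, 0], "fingers": 2},
])

```text
clock: 22.8
tcp_pos: [0.5494, -0.052, 0.0795]
tcp_rot: [0.71, 0.704, -0.001, 0.002]
wrist_force: [0.0, 0.4, -0.0]
gripper_width: 0.213
grasp_force: 0.0
```

```bash
python3 - <<'E'
from h import *
p,d=read_camera("top"); cv2.imwrite("pics/f.png",cv2.resize(p[110:290,50:290,::-1],(800,600)))
for t in("creamer","green_sachet","red_sachet","pepper"): print(t,find("top",t))
E
```

```text
creamer [(array([640., 279.]), array([118., 185.]), 0.6)]
green_sachet [(array([506., 298.]), array([111., 235.]), 0.63)]
red_sachet [(array([585., 313.]), array([106., 205.]), 0.65), (array([761.,  59.]), array([199., 138.]), 0.33)]
pepper [(array([768.,  53.]), array([202., 135.]), 0.53)]
```

View pics/f.png

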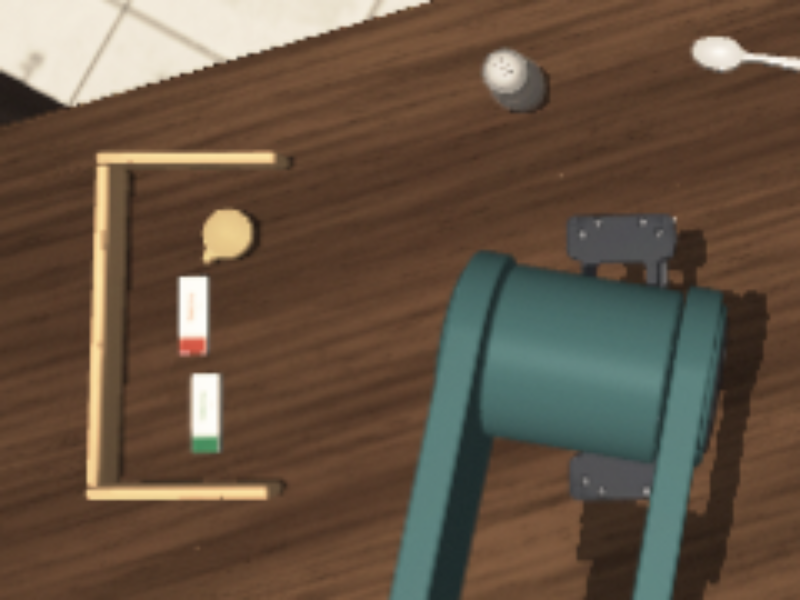

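The top view shows the cup upright at (228,234) and both sachets flat at (194,315) and (206,412). All three are well inside the walls, whose open ends are at x≈270. The pepper is standing where it was and the arm is clear.

```bash
python3 -c "
from h import *
print(ctrl.finish_job())"
```

```text
the job is handed in; nothing more can be done
None
```

I swept both sachets (flat) and the cream cup (upright) fully into the corral, left the shakers and sugar bowl untouched, and handed the job in at about 23 s.

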